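# Ready the film winder for threading and hold its tensioner back

## Task

Make the film winder on the bench ready for threading: first swing its raised keeper bar down over the reel until the bar lies fully home in its fork, then push the sprung tensioner arm, by its upright roller, away from the reel until it has clicked past the pawl, and keep it pushed back there without running it against its end-stop pin. The click does not lock the arm, it springs back if let go, so finish while still holding it with the fingers. Leave the small things standing round the winder where they are.

Things in the scene. Friction and masses are not known exactly. Their poses are not given: they have to be found in the camera images.
- winder: The film winder, fixed to the bench: grey plate 200 x 265 x 10 mm. Origin on the bench under it, z up, front (-x) roughly to the robot; plate spans x -98..102, y -157..108 mm. On it, in mm: film reel (66 across, 40 high) at (20, 65); keeper hinge (65, 65, 62); keeper fork, two posts to 66 high, at (-26, 65); tensioner pivot (50, -45); the pawl lies near the rear edge.
- keeper_hinge (a point): Centre of the keeper bar's hinge pin, 62 mm above the bench. The pin lies along the winder's y axis.
- keeper_pad (a point): Centre of the top face of the round black thumb pad (22 mm across) at the free end of the steel keeper bar, 118 mm from the hinge and 11 mm above the bar's middle line. With the bar closed it is 73 mm above the bench, at (-53, 65) mm in the winder's frame.
- keeper (a joint): Keeper bar (11 mm wide, 9 thick), rad: 0 = level, at rest in its fork over the reel; it starts raised, 0.6 to 1.05. From its hinge at the rear it slopes up towards the winder's front (-x), so pressing on the pad from above swings it down. It stays where it is left; 1 to 2 N on the pad moves it.
- tensioner_arm: The flat aluminium tensioner arm, 14 mm wide, its top 24 mm above the bench. Origin on the pivot axis, 15 mm above the bench; x axis along the arm to the roller, 110 mm away; z up. A spring pushes it to rest: about 3.5 N at the roller at rest, 7 N at 0.7 rad. An end-stop pin stops it at 1.10 rad.
- roller (a point): Middle of the upright grey idler roller at the arm's end: 22 mm in diameter, from 29 to 72 mm above the bench (this point is 50 mm above it), with a 27 mm flange at its foot. It is fixed to the arm. Nothing stands within 30 mm of its path.
- tensioner (a joint): Arm angle about its upright pivot, rad, counter-clockwise from above. 0 = at rest: arm points at 175 degrees in the winder's frame (to its front). Pushing the roller away from the reel (to the winder's -y) makes it grow. The tooth meets the pawl at about 0.16 and is past it (click) at 0.56; the click does not hold it. Hold it between 0.60 and 1.02.
- pawl (a joint): Angle of the small sprung pawl, rad: 0 = down, about 0.06 while the arm's tooth lifts it, and back to 0 once the tooth has passed.
- can_loose_mid (a point): A bystander, loose: black film canister, 34 mm across and 51 mm high, standing on the right rear part of the winder's plate; point on its axis 20 mm above its foot.
- clip_loose_mid (a point): A bystander, loose: wooden peg for hanging prints, 15 x 72 x 10 mm, lying left of the winder; point 20 mm above its underside.
- lens_case_mid (a point): A bystander, loose: small round case with black lid, 54 mm across, 42 mm high, left of the winder; point on its axis 20 mm above its foot.
- marker_mid (a point): A bystander, loose: white pen with black cap, 122 mm long, lying right of the winder; point 20 mm above its underside.
- brush_mid (a point): A bystander, loose: flat wooden-backed brush, 85 x 51 x 12 mm, lying left of the winder; point 20 mm above its underside.

How it is judged:
By the outcome, as a careful person would: the job done as asked, in the order asked, and still so for the second after the job is handed in, while the arm keeps its last pose, push and grip.
It also fails if it takes over 34 s, if anything falls off the work surface, if the arm or the gripper's body presses on something with over 40 N, if the wrist force passes 120 N, or if a joint passes its speed limit or range.

## Robot

A 6-joint arm with a two-finger parallel gripper is mounted at the origin on a cart in front of the work surface, level with it; the furniture and walls round the work are solid. World frame = base frame: x ahead of the robot, y to its left, z up, the work surface at z = 0. Lengths are in mm, angles in degrees, forces in N, time in s.
With the tool pointing down it reaches from about 350 to 850 mm from the base axis. Payload 8.1 kg.
Tool frame: the origin (TCP) lies at the very end of the fingers, on their centre line; the grasp point (between the pads) lies 19 mm behind it; z points along the fingers, y is the direction in which the jaws open and shut (so a half turn about z gives the same grasp; the last joint's range is limited). The gripper opens to 85 mm and grips with 20 to 120 N. Pads are 22 mm wide; open, the fingers measure 114 mm over their backs; the gripper's body (76 mm by 85 mm) begins 54 mm behind the grasp point. The pads swing forward as they close: fully open they stand 13 mm farther back than shut.
Start: joints at [-74.45, 7.471, 85.268, -0, 87.261, -4.893], TCP at [209.587, -562.209, 231.292] pointing down, gripper open.
Joint ranges: [-169.43, 169.43], [-51.17, 129.36], [1.28, 143.12], [-76.62, 256.62], [0, 156.53], [-152.29, 152.29]. Speed limits (degrees/s): [136.94, 136.94, 159.86, 180, 180, 180].

## Interface

Orientations are given as [roll, pitch, yaw] about the fixed x, y, z axes, in that order (R = Rz(yaw) Ry(pitch) Rx(roll)).
In Python, from bench import sensors, viewer, job gives the robot as it stands.
- The arm moves only by the shell command python3 -m pendant 'ROWS' [FORCE]. ROWS is JSON, one flat list of numbers, 5 for each row, row after row: the shift along the world's x, y, z in mm, then the turn about the world's z in rad, then the finger opening in mm, from 0 to 85.4. In form: [x, y, z, twist, hand, x, y, z, twist, hand, ...]. A call has 1 to 12 rows; each row shifts and turns the pose as measured when the row begins; what a row does not reach is not made up. A row lasts 1/12 s, in which the tool goes at most 41.7 mm and 7.16 degrees, less where a joint would pass 70% of its speed; a pose out of reach is approached as far as the arm can. A call with a gripper value outside its range is refused whole. The fingers move at their own pace and stop on an object; FORCE is the grip in N (left out, the last holds). Time passes only in rows, so rows that do not move let the fingers close. It gives the time, the measured TCP pose, the force and the opening at its end, in the units of the state.
- sensors.sense(): the state, without advancing time (a new reading comes with each control period).
- viewer.snapshot(name): name is "side" or "top"; returns a dict with "frame" (384x512x3 uint8, blue, green, red), "z_map" (384x512 float32, mm along the optical axis (not along the pixel's ray), 0 where there is no reading), "fx", "fy", "cx", "cy" (pixels), "view" (4x4, takes a point from world to camera coordinates). Camera axes: x right, y down, z forward; pixel columns grow to the right and rows downward; lengths in mm; the calibration is good to about 2 mm. A picture is of the moment at which its call begins.
- job.hand_in(): hands the job in, once; it reports no verdict.
The state is a dict: "time": time; "joint_pos": joint angles; "qd": joint speeds; "joint_efforts": joint torques, N m; "tool_pos": TCP position; "tcp_rot": TCP orientation; "ft_force": force on the tool from outside, world axes, zero at the start; "wrist_torque": the same for the moment, N m; "finger_gap": finger opening in mm.
Only numpy, scipy, OpenCV 4.12 (cv2) and the standard library are available. Lean on these libraries where they do the work, as an engineer would, in place of code of your own. Each camera call takes 0.05 s, during which the arm holds its last target.

## Working session

There is one attempt and no reset: what is moved stays moved. The work goes in short steps, Python scripts to look and compute and a shell command to move; the robot and the scene stay as the last step left them, time stands still between calls to the robot, and variables do not carry over. Pictures are saved under pics/ and viewed, and the job is handed in when it is done.

```bash
mkdir -p pics; ls; cat > h.py <<'E'
import numpy as np, cv2
from bench import sensors, viewer, job
def snap(n,f):
    s=viewer.snapshot(n); cv2.imwrite('pics/%s.png'%f,s['frame']); np.savez('%s.npz'%f,**{k:s[k] for k in s}); return s
def pt(s,u,v):
    z=float(s['z_map'][int(v),int(u)]); return w(s,u,v,z)
def w(s,u,v,z):
    p=np.array([(u-s['cx'])/s['fx']*z,(v-s['cy'])/s['fy']*z,z,1]); return (np.linalg.inv(s['view'])@p)[:3]
def plane(s,u,v,h):
    a=w(s,u,v,0.);b=w(s,u,v,1000.); return a+(b-a)*(h-a[2])/(b[2]-a[2])
def proj(s,p):
    q=s['view']@np.append(p,1); return np.array([q[0]/q[2]*s['fx']+s['cx'],q[1]/q[2]*s['fy']+s['cy']])
E
python3 - <<'E'
from h import *
for n in('side','top'):
    s=snap(n,n+'0'); print(n,s['fx'],s['fy'],s['cx'],s['cy'],np.linalg.inv(s['view'])[:3].round(2).tolist(),(s['z_map']>0).mean())
print(sensors.sense())
E
```

```text
pics
side 471.3025542967868 471.3025542967868 268.2502084695361 195.09793126323638 [[-0.96, -0.12, 0.25, 235.32], [-0.28, 0.33, -0.9, 1044.34], [0.02, -0.94, -0.35, 393.1]] 0.995880126953125
top 346.8541185692501 346.8541185692501 257.3929834837328 190.7391527747345 [[-0.02, -1.0, 0.08, 417.44], [-1.0, 0.02, -0.0, 274.44], [0.0, -0.08, -1.0, 916.47]] 0.9959716796875
{'time': 0.1, 'joint_pos': array([-7.44502317e+01,  7.51277464e+00,  8.53231829e+01,  6.42832822e-04,
        8.72609965e+01, -4.89259216e+00]), 'qd': array([ 0.05113865,  0.03355727,  0.01208449,  0.10888809, -0.06028979,
       -0.00556916]), 'joint_efforts': array([ 2.34117644e-03, -5.70954788e+01, -5.01939225e+01, -1.08240138e-04,
        8.16558022e-03,  2.61249062e-05]), 'tool_pos': array([ 209.45557934, -561.72645416,  230.32716863]), 'tcp_rot': array([-1.79903454e+02, -8.90872575e-03,  2.04423217e+01]), 'ft_force': array([0.8917719 , 0.15824916, 0.04086809]), 'wrist_torque': array([-0.02744343,  0.04379605,  0.01478031]), 'finger_gap': 85.1569972852391}
```

View pics/side0.png

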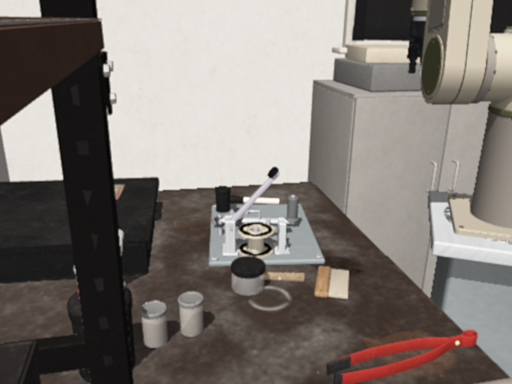

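View pics/top0.png

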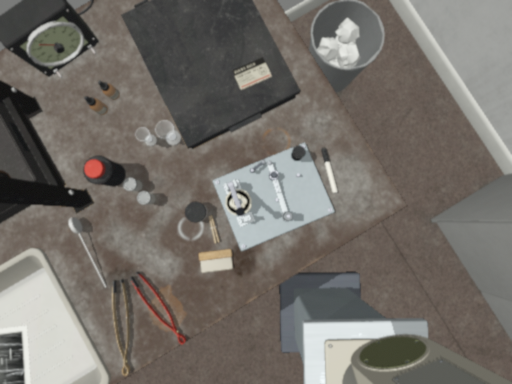

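```bash
python3 - <<'E'
import cv2
a=cv2.imread('pics/top0.png');b=cv2.imread('pics/side0.png')
cv2.imwrite('pics/topz.png',cv2.resize(a[135:255,195:355],None,fx=5,fy=5,interpolation=cv2.INTER_CUBIC))
cv2.imwrite('pics/sidez.png',cv2.resize(b[155:275,200:360],None,fx=5,fy=5,interpolation=cv2.INTER_CUBIC))
E
```

```text
(no output)
```

View pics/topz.png

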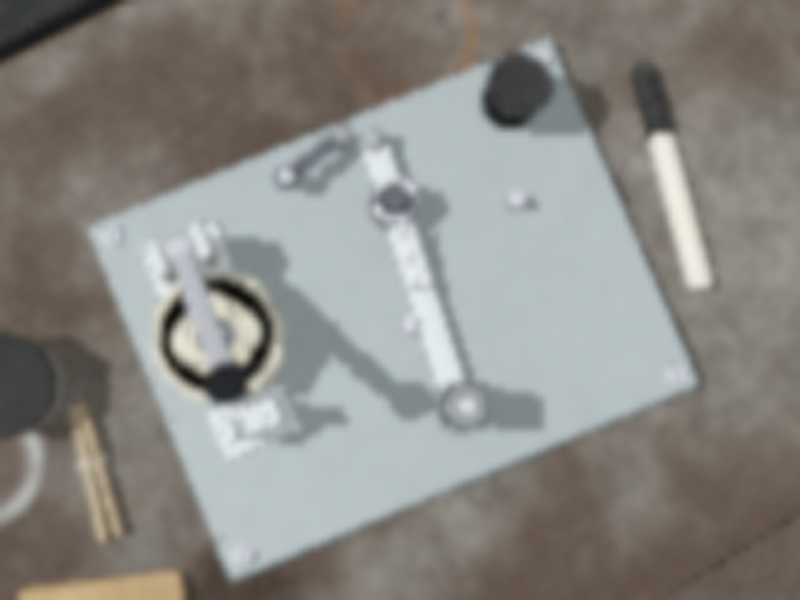

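View pics/sidez.png

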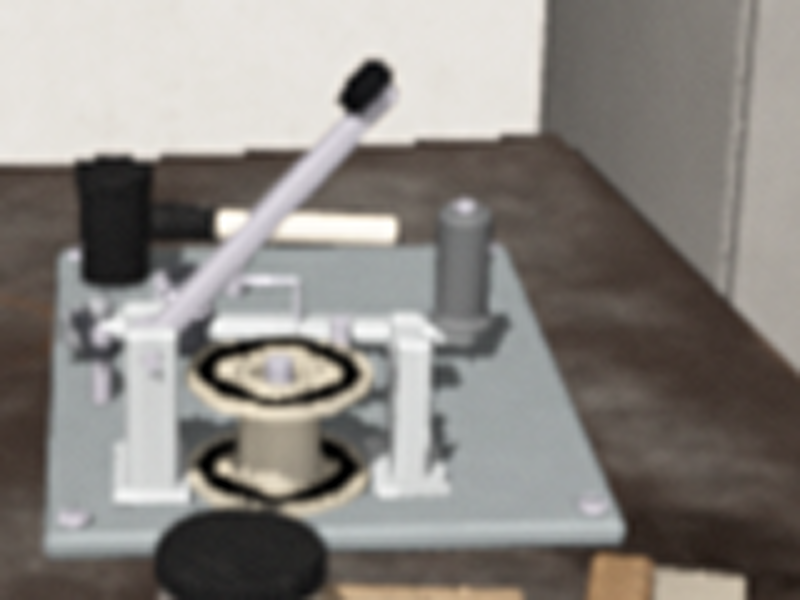

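The top picture shows the plate's corners at about (214,181), (304,143), (334,211), (241,251), the pad at (240,211) and the roller top at (288,216). In the side picture the raised pad is at (273,172) and the roller at (293,205).

```bash
cat >> h.py <<'E'
def tri(s1,p1,s2,p2):
    A=[];b=[]
    for s,p in((s1,p1),(s2,p2)):
        o=w(s,*p,0.);d=w(s,*p,1.)-o;d/=np.linalg.norm(d);P=np.eye(3)-np.outer(d,d);A.append(P);b.append(P@o)
    A=np.vstack(A);b=np.hstack(b);x=np.linalg.lstsq(A,b,rcond=None)[0]
    return x,np.linalg.norm(A@x-b)
E
python3 - <<'E'
from h import *
t=dict(np.load('top0.npz'));s=dict(np.load('side0.npz'))
# plate mask
f=t['frame'].astype(int)
hsv=cv2.cvtColor(t['frame'],cv2.COLOR_BGR2HSV)
print(hsv[220,300],hsv[180,240])
m=((hsv[...,0]>85)&(hsv[...,0]<115)&(hsv[...,2]>100)&(hsv[...,1]>8)).astype(np.uint8)
m=cv2.morphologyEx(m,cv2.MORPH_CLOSE,np.ones((3,3)))
m2=np.zeros_like(m);m2[135:260,195:350]=m[135:260,195:350]
n,l,st,_=cv2.connectedComponentsWithStats(m2);k=1+np.argmax(st[1:,4])
c=max(cv2.findContours((l==k).astype(np.uint8),0,2)[0],key=cv2.contourArea)
h=cv2.convexHull(c);r=cv2.minAreaRect(h);print(r)
q=cv2.approxPolyDP(h,6,True)[:,0];print('poly',q.tolist())
P=np.array([plane(t,u,v,10)for u,v in q]);print(P.round(1))
R=[np.linalg.norm(P[i]-P[i-1]) for i in range(len(P))];print(R)
Pm=np.array([[214,181],[304.2,143],[334.5,211.5],[241.3,250.8]]);C=np.array([plane(t,u,v,10)[:2] for u,v in Pm])
L=np.array([[102,108],[102,-157],[-98,-157],[-98,108.]])
def fit(C):
    a=C-C.mean(0);b=L-L.mean(0);H=b.T@a;th=np.arctan2(H[0,1]-H[1,0],H[0,0]+H[1,1]);Rm=np.array([[np.cos(th),-np.sin(th)],[np.sin(th),np.cos(th)]])
    o=C.mean(0)-Rm@L.mean(0);return th,o,Rm,(C-(L@Rm.T+o))
th,o,Rm,res=fit(C);print(np.degrees(th),o,res.round(1))
print('depth pts',[pt(t,*map(round,p)).round(0).tolist() for p in [(300,220),(288,216),(240,211),(240,231)]])
print('pad tri',tri(t,(195+225/5,135+380/5),s,(200+367/5,155+85/5)))
print('roller top tri',tri(t,(195+464/5,135+402/5),s,(200+465/5,155+205/5)))
W=lambda p:np.append(Rm@np.array(p[:2])+o,p[2])
for nm,p in dict(hinge=(65,65,62),padclosed=(-53,65,73),reel=(20,65,40),piv=(50,-45,24),fork=(-26,65,66),roller=(50+110*np.cos(np.radians(175)),-45+110*np.sin(np.radians(175)),72)).items():
    q=W(p);print(nm,q.round(1),proj(t,q).round(1),proj(s,q).round(1))
E
```

```text
[ 95  19 150] [ 95  16 189]
((273.1982116699219, 196.12423706054688), (76.3131332397461, 101.98655700683594), 67.61986541748047)
poly [[304, 143], [334, 211], [241, 249], [213, 180]]
[[614.9 146.1  10. ]
 [433.6  72.6  10. ]
 [339.4 316.5  10. ]
 [520.1 387.9  10. ]]
[np.float64(259.7226804279658), np.float64(195.58095805982006), np.float64(261.5155528712375), np.float64(194.23774308718865)]
21.76784155969198 [463.91554814 251.48148084] [[-1.2 -4.4]
 [-2.   2. ]
 [ 1.2  2. ]
 [ 2.   0.4]]
depth pts [[412.0, 162.0, 11.0], [422.0, 199.0, 75.0], [434.0, 310.0, 166.0], [386.0, 318.0, 12.0]]
pad tri (array([434.12266133, 310.93562258, 153.92962686]), np.float64(0.42145583844901263))
roller top tri (array([423.38447753, 198.9859308 ,  72.71857898]), np.float64(0.43085428568127637))
hinge [500.2 336.   62. ] [231.4 185.3] [231.5 222.4]
padclosed [390.6 292.2  73. ] [249.6 229.7] [298.7 215.5]
reel [458.4 319.3  40. ] [238.8 202.5] [257.1 233.4]
piv [527.  228.2  24. ] [273.9 175.8] [237.8 217.6]
fork [415.7 302.2  66. ] [245.4 219.4] [283.4 219.4]
roller [421.7 196.5  72. ] [288.8 216.2] [294. 196.]
```

The winder's yaw is about 21.8°. The triangulated roller top is at (423,199,73) and the pad at (434,311,154), which puts the bar at about 0.82 rad. Both agree with the plate fit within 3 mm. I'll move over with the fingers shut.

```bash
python3 -m pendant '[19,37,0,0,0,19,37,0,0,0,19,37,0,0,0,19,37,0,0,0,19,37,0,0,0,19,37,0,0,0,19,37,0,0,0,19,37,0,0,0,19,37,0,0,0,19,37,0,0,0,19,37,0,0,0,19,37,0,0,0]' 20
```

```text
time: 1.1
tool_pos: [428.4, -115.0, 221.6]
tcp_rot: [-179.3, 0.2, 19.6]
ft_force: [0.6, -0.3, -0.0]
finger_gap: 0.2
```

```bash
python3 - <<'E'
import numpy as np
h=np.array([500.2+.7,336+1]);th=np.radians(21.8);d=-np.array([np.cos(th),np.sin(th)])
for a in [.824,.7,.6,.5,.4,.3,.2,.1,0]:
    r=118*np.cos(a)-11*np.sin(a);z=62+118*np.sin(a)+11*np.cos(a);print(a,(h+d*r).round(1),round(z,1),'tipz',round(z+11*np.sin(a),1))
E
```

```text
0.824 [434.  310.2] 156.1 tipz 164.1
0.7 [423.7 306.1] 146.4 tipz 153.5
0.6 [416.2 303.1] 137.7 tipz 143.9
0.5 [409.6 300.5] 128.2 tipz 133.5
0.4 [404.  298.2] 118.1 tipz 122.4
0.3 [399.3 296.3] 107.4 tipz 110.6
0.2 [395.6 294.9] 96.2 tipz 98.4
0.1 [392.9 293.8] 84.7 tipz 85.8
0 [391.3 293.2] 73.0 tipz 73.0
```

```bash
python3 -m pendant '[1,39,0,0.004,0,1,39,0,0.004,0,1,39,0,0.004,0,0,39,0,0.004,0,0,39,0,0.004,0,0,39,0,0.004,0,0,39,0,0.004,0,0,39,0,0.004,0,0,39,0,0.004,0,0,37,0,0.004,0,0,20,-10,0,0,0,0,-10,0,0]'
```

```text
time: 2.1
tool_pos: [426.3, 321.4, 199.8]
tcp_rot: [-179.1, 0.0, 22.4]
ft_force: [0.3, 0.4, -0.4]
finger_gap: -0.2
```

```bash
python3 -m pendant '[4,-6,-10,0,0,4,-5,-10,0,0,0,0,-5,0,0,0,0,0,0,0]'; python3 - <<'E'
from h import *
a=snap('top','top1')['frame'];b=snap('side','side1')['frame']
cv2.imwrite('pics/z1.png',np.hstack([cv2.resize(a[150:270,190:310],None,fx=3.3,fy=3.3,interpolation=2),cv2.resize(b[130:250,200:320],None,fx=3.3,fy=3.3,interpolation=2)]))
E
```

```text
time: 2.43
tool_pos: [432.8, 307.2, 168.5]
tcp_rot: [-179.3, 0.4, 22.6]
ft_force: [-0.3, -0.6, 0.3]
finger_gap: 0.3
```

View pics/z1.png

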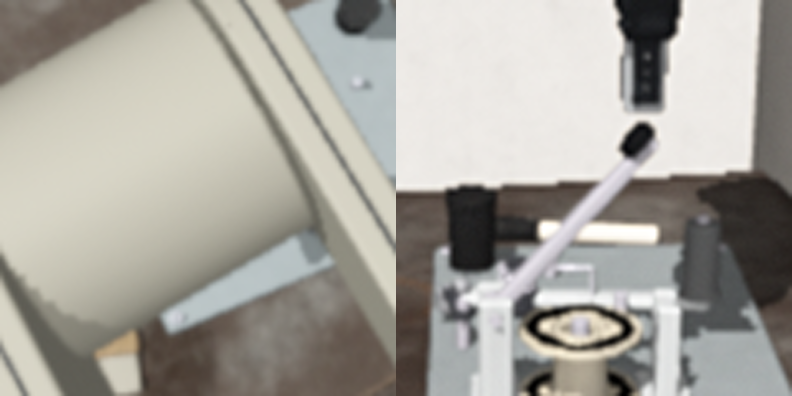

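The side view shows the fingertips directly above the raised pad. I'll push it down along its arc.

```bash
python3 -m pendant '[-2,1.5,-6,0,0,-5,0,-6,0,0,-5,-1,-6,0,0,-5,-1,-6,0,0,-4,-2,-6,0,0,-4,-2,-6,0,0]'
```

```text
time: 3.03
tool_pos: [408.8, 302.3, 135.0]
tcp_rot: [-179.2, -0.0, 22.4]
ft_force: [-0.3, 0.8, 0.2]
finger_gap: 0.0
```

```bash
python3 -m pendant '[0,0,0,0,0]'; python3 - <<'E'
from h import *
b=snap('side','side2')['frame']
cv2.imwrite('pics/z2.png',cv2.resize(b[130:250,200:320],None,fx=4,fy=4,interpolation=2))
E
```

```text
time: 3.12
tool_pos: [407.0, 301.6, 133.0]
tcp_rot: [-179.2, 0.1, 22.4]
ft_force: [0.2, 0.1, -0.7]
finger_gap: 0.2
```

View pics/z2.png

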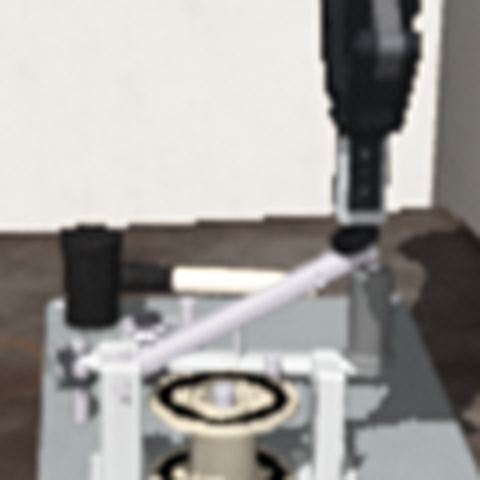

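The bar follows, with the fingers on the pad. Continuing.

```bash
python3 -m pendant '[-3,-2,-7,0,0,-3,-2,-7,0,0,-3,-1,-7,0,0,-2,-1,-7,0,0,-2,-1,-6,0,0,-1,-1,-6,0,0,-1,0,-6,0,0]'; python3 -m pendant '[0,0,0,0,0]'
```

```text
time: 3.75
tool_pos: [392.2, 293.7, 84.7]
tcp_rot: [-179.2, -0.1, 22.4]
ft_force: [-0.8, -0.4, -0.1]
finger_gap: 0.1
time: 3.83
tool_pos: [391.1, 293.1, 82.9]
tcp_rot: [-179.2, 0.0, 22.4]
ft_force: [0.3, -0.5, 0.5]
finger_gap: 0.1
```

```bash
python3 -m pendant '[0,0,-3,0,0,0,0,-3,0,0]'; python3 -m pendant '[0,0,-2,0,0]';python3 -m pendant '[0,0,-1.5,0,0]';python3 -m pendant '[0,0,-1.5,0,0]'
```

```text
time: 4.0
tool_pos: [391.3, 293.2, 76.6]
tcp_rot: [-179.2, -0.0, 22.4]
ft_force: [-0.5, -0.1, 0.6]
finger_gap: -0.1
time: 4.08
tool_pos: [391.4, 293.3, 74.4]
tcp_rot: [-179.2, -0.0, 22.4]
ft_force: [-0.4, -0.6, 0.2]
finger_gap: -0.1
time: 4.17
tool_pos: [391.5, 293.3, 72.8]
tcp_rot: [-179.2, -0.0, 22.4]
ft_force: [-3.2, -2.2, 7.4]
finger_gap: -0.1
time: 4.25
tool_pos: [391.5, 293.4, 72.2]
tcp_rot: [-179.2, 0.0, 22.4]
ft_force: [-10.3, -6.8, 24.0]
finger_gap: -0.1
```

The bar reached its stop at z = 72.8 with 24 N, where 73 was expected. I'll lift off, open part-way and check.

```bash
python3 -m pendant '[0,0,10,0,0,0,0,25,0,0,0,0,30,0,0,7,-22,15,0,50,8,-25,0,0,50,8,-25,0,0,50,4,-12,0,0,50,0,0,0,0,50]'; python3 - <<'E'
from h import *
s=snap('side','side3');t=snap('top','top3');a=t['frame'];b=s['frame']
cv2.imwrite('pics/z3.png',np.hstack([cv2.resize(a[150:270,190:310],None,fx=3.3,fy=3.3,interpolation=2),cv2.resize(b[140:260,200:320],None,fx=3.3,fy=3.3,interpolation=2)]))
E
```

```text
time: 4.92
tool_pos: [420.8, 207.7, 160.7]
tcp_rot: [-179.3, -0.4, 22.6]
ft_force: [-0.5, -0.2, 0.8]
finger_gap: 49.9
```

View pics/z3.png

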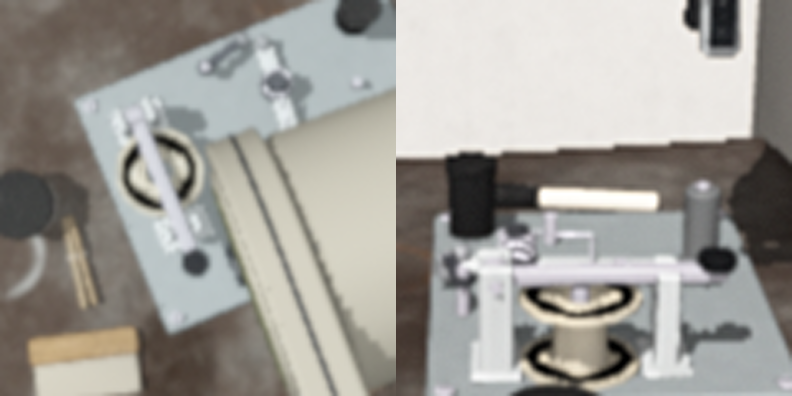

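The keeper lies level in the fork, with the pad at top px (249,230) and side px (297,217) against a predicted (249.6,229.7) and (298.7,215.5). Next I'll straddle the roller.

```bash
python3 -m pendant '[1,-5,-20,-0.04,50,1,-4,-20,-0.04,50,0,0,-20,0,50,0,0,-5,0,50,0,0,0,0,50]'
```

```text
time: 5.43
tool_pos: [422.1, 204.5, 95.1]
tcp_rot: [-179.1, -0.6, 18.0]
ft_force: [-0.0, 0.3, -0.0]
finger_gap: 49.9
```

```bash
python3 -m pendant '[0.5,-3.5,0,0,50,0,-1.5,0,0,50,0,0,0,0,50]'; python3 - <<'E'
from h import *
s=snap('side','side4');t=snap('top','top4');a=t['frame'];b=s['frame']
cv2.imwrite('pics/z4.png',np.hstack([cv2.resize(a[150:270,220:340],None,fx=3.3,fy=3.3,interpolation=2),cv2.resize(b[140:260,230:350],None,fx=3.3,fy=3.3,interpolation=2)]))
E
```

```text
time: 5.68
tool_pos: [422.3, 200.8, 96.5]
tcp_rot: [-179.1, -0.6, 18.2]
ft_force: [0.2, 0.7, 1.1]
finger_gap: 50.0
```

View pics/z4.png

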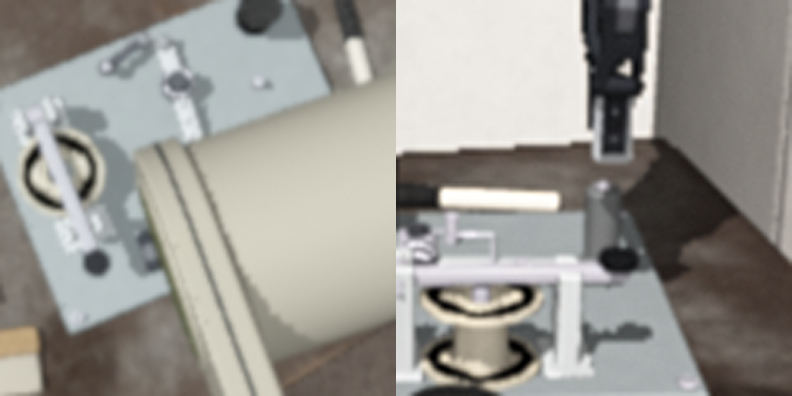

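```bash
python3 - <<'E'
from h import *
s=dict(np.load('side4.npz'))
p=sensors.sense();print(p['tool_pos'],p['tcp_rot'])
for q in [p['tool_pos'],p['tool_pos']+[-10,32,0],[423.4,199,72.7],[421.7,196.5,72]]: x=proj(s,np.array(q));print(x.round(1),((x-[230,140])*3.3+[396,0]).round())
E
```

```text
[422.6996823  200.94551084  96.72292415] [-179.06917657   -0.62845499   18.15865409]
[293.5 184.7] [605. 148.]
[294.7 190.6] [610. 167.]
[292.8 196. ] [603. 185.]
[294. 196.] [607. 185.]
```

The measured TCP projects to where the fingers appear, and the roller top matches within about 2 mm. Descending.

```bash
python3 -m pendant '[0,-1.5,-14,0,50,0,0,-16,0,50,0,0,-13,0,50,0,0,-7,0,50,0,0,0,0,50]'
```

```text
time: 6.2
tool_pos: [426.8, 200.8, 50.2]
tcp_rot: [-179.1, -1.2, 18.1]
ft_force: [-0.7, -0.5, 0.1]
finger_gap: 49.4
```

```bash
python3 -m pendant '[-3.5,-2,-5,0,50,0,0,-3,0,50,0,0,0,0,50]'
```

```text
time: 6.45
tool_pos: [424.0, 199.0, 43.3]
tcp_rot: [-179.1, -1.3, 18.1]
ft_force: [0.3, 1.1, 0.5]
finger_gap: 49.9
```

```bash
python3 -m pendant '[0,0,0,0,30,0,0,0,0,15,0,0,0,0,15,0,0,0,0,15,0,0,0,0,15]' 20; python3 - <<'E'
import numpy as np
th=np.radians(21.8);R=np.array([[np.cos(th),-np.sin(th)],[np.sin(th),np.cos(th)]]);o=np.array([463.9+.9,251.5+1.3])
pv=R@[50,-45]+o;print(pv)
for q in np.arange(0,.9,.05):
    a=th+np.radians(175)+q;print(round(q,2),(pv+110*np.array([np.cos(a),np.sin(a)])).round(1),'yaw',round(np.degrees(a)-180,1))
E
```

```text
time: 6.87
tool_pos: [424.4, 199.6, 44.5]
tcp_rot: [-179.0, -1.4, 18.2]
ft_force: [0.0, 0.2, -2.8]
finger_gap: 21.4
[527.93584394 229.58652957]
0.0 [422.6 197.8] yaw 16.8
0.05 [424.4 192.6] yaw 19.7
0.1 [426.3 187.4] yaw 22.5
0.15 [428.6 182.4] yaw 25.4
0.2 [431.  177.5] yaw 28.3
0.25 [433.8 172.7] yaw 31.1
0.3 [436.7 168.1] yaw 34.0
0.35 [439.9 163.6] yaw 36.9
0.4 [443.3 159.3] yaw 39.7
0.45 [446.9 155.2] yaw 42.6
0.5 [450.8 151.2] yaw 45.4
0.55 [454.8 147.4] yaw 48.3
0.6 [459.  143.9] yaw 51.2
0.65 [463.3 140.5] yaw 54.0
0.7 [467.9 137.4] yaw 56.9
0.75 [472.6 134.5] yaw 59.8
0.8 [477.4 131.9] yaw 62.6
0.85 [482.3 129.5] yaw 65.5
```

The gap is 21.4 mm, so the roller (22 mm) is gripped at its starting place. Swinging it in short arcs.

```bash
python3 -m pendant '[1.5,-5.5,-1,0.05,15,2,-5,0,0.05,15,2.5,-5,0,0.05,15]'
```

```text
time: 7.12
tool_pos: [429.7, 185.3, 44.5]
tcp_rot: [-178.9, -1.4, 27.0]
ft_force: [-1.4, 2.0, -3.3]
finger_gap: 21.4
```

```bash
python3 -m pendant '[2.5,-5,0,0.05,15,3,-5,0,0.05,15,3,-4.5,0,0.05,15,3,-4.5,0,0.05,15]'
```

```text
time: 7.45
tool_pos: [440.5, 166.7, 44.5]
tcp_rot: [-178.7, -1.4, 39.0]
ft_force: [-0.2, 4.9, -2.3]
finger_gap: 21.2
```

```bash
python3 -m pendant '[3,-4.5,0,0.05,15,3.5,-4.5,0,0.05,15,3.5,-4,0,0.05,15,4,-4,0,0.05,15]'; python3 -m pendant '[4,-3.8,0,0.05,15,4,-3.5,0,0.05,15]'
```

```text
time: 7.78
tool_pos: [454.5, 151.3, 44.4]
tcp_rot: [-178.5, -1.5, 51.0]
ft_force: [-2.3, 5.0, -0.7]
finger_gap: 21.1
time: 7.95
tool_pos: [462.2, 144.8, 44.4]
tcp_rot: [-178.4, -1.6, 57.1]
ft_force: [-2.0, 5.8, -0.5]
finger_gap: 21.1
```

```bash
python3 -m pendant '[4,-3.4,0,0.03,15,4,-3,0,0.03,15,4,-2.8,0,0.03,15,3,-2,0,0.02,15]'; python3 -m pendant '[0,0,0,0,15,0,0,0,0,15,0,0,0,0,15]'; python3 - <<'E'
from h import *
s=snap('side','side5');t=snap('top','top5');a=t['frame'];b=s['frame']
cv2.imwrite('pics/z5.png',np.hstack([cv2.resize(a[130:270,200:340],None,fx=2.8,fy=2.8,interpolation=2),cv2.resize(b[140:260,200:320],None,fx=3.267,fy=3.267,interpolation=2)]))
p=sensors.sense();v=p['tool_pos'][:2]-[527.9,229.6];print(np.hypot(*v),np.arctan2(-v[1],-v[0])-np.radians(16.8),p['ft_force'],p['finger_gap'])
E
```

```text
time: 8.28
tool_pos: [475.1, 136.1, 44.3]
tcp_rot: [-178.0, -1.7, 63.8]
ft_force: [-7.3, 4.7, 4.6]
finger_gap: 21.1
time: 8.53
tool_pos: [473.1, 137.3, 44.4]
tcp_rot: [-177.6, -1.6, 64.0]
ft_force: [-4.9, 3.2, 1.4]
finger_gap: 21.5
107.24887241984737 0.7408408500635852 [-5.11990897  2.7337261   1.68252117] 21.4169170024905
```

View pics/z5.png

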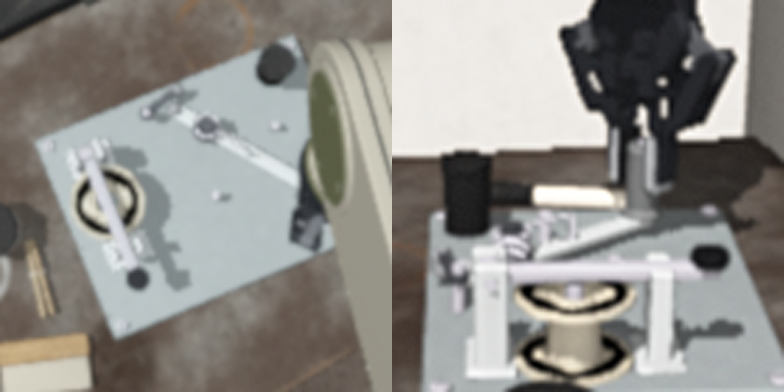

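```bash
python3 - <<'E'
from h import *
t=dict(np.load('top5.npz'));t0=dict(np.load('top0.npz'))
def c(u,v):return (200+u/2.8,130+v/2.8)
a=plane(t,*c(206,127),35);
for e in [(297,183),(270,163)]:
    b=plane(t,*c(*e),24);d=b-plane(t,*c(206,127),30);print(a.round(1),b.round(1),np.degrees(np.arctan2(-d[1],-d[0])),'q',np.arctan2(-d[1],-d[0])-np.radians(16.8))
cv2.imwrite('pics/z6.png',np.hstack([cv2.resize(x['frame'][140:200,240:320],None,fx=5,fy=5,interpolation=2) for x in (t0,t)]))
E
```

```text
[526.7 229.7  35. ] [474.8 146.4  24. ] 57.703975799084205 q 0.7139090548500979
[526.7 229.7  35. ] [493.7 170.8  24. ] 60.18199599741215 q 0.7571586662418435
```

View pics/z6.png

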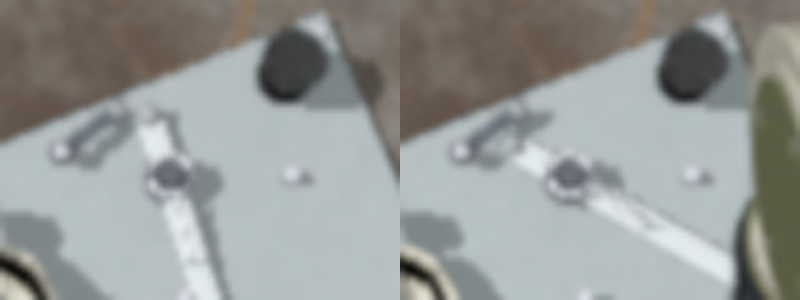

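The arm angle is about 0.74 rad, both by the TCP and by the image, so it is past the click. The canister hasn't moved. I'll push a little further for margin and settle.

```bash
python3 -m pendant '[4.5,-2.5,0,0.01,15,4,-2.2,0,0.01,15,2,-1,0,0,15]'; python3 - <<'E'
from h import *
for i in range(4):
    s=snap('side','side6');p=sensors.sense();v=p['tool_pos'][:2]-[527.9,229.6];print(p['time'],p['tool_pos'].round(1),np.arctan2(-v[1],-v[0])-np.radians(16.8),p['ft_force'].round(1),p['finger_gap'].round(1))
t=snap('top','top6');a=t['frame'];b=s['frame']
cv2.imwrite('pics/z7.png',np.hstack([cv2.resize(a[130:270,200:340],None,fx=2.8,fy=2.8,interpolation=2),cv2.resize(b[140:260,200:320],None,fx=3.267,fy=3.267,interpolation=2)]))
E
```

```text
time: 8.88
tool_pos: [479.6, 133.5, 44.1]
tcp_rot: [-177.1, -1.5, 65.3]
ft_force: [-9.3, 3.8, 6.5]
finger_gap: 21.5Traceback (most recent call last):
  File "<stdin>", line 3, in <module>
AttributeError: 'float' object has no attribute 'round'
```

```bash
python3 - <<'E'
from h import *
for i in range(4):
    s=snap('side','side6');p=sensors.sense();v=p['tool_pos'][:2]-[527.9,229.6];print(p['time'],p['tool_pos'].round(1),np.arctan2(-v[1],-v[0])-np.radians(16.8),p['ft_force'].round(1),p['finger_gap'])
t=snap('top','top6');a=t['frame'];b=s['frame']
cv2.imwrite('pics/z7.png',np.hstack([cv2.resize(a[130:270,200:340],None,fx=2.8,fy=2.8,interpolation=2),cv2.resize(b[140:260,200:320],None,fx=3.267,fy=3.267,interpolation=2)]))
E
```

```text
8.9833 [479.5 133.5  44.1] 0.8110844344686319 [-9.5  1.9  6.2] 20.98096413655228
9.0333 [479.4 133.6  44.1] 0.8103426952710109 [-9.9  1.7  5.7] 21.463912694473194
9.0833 [479.4 133.6  44.1] 0.8102069747160103 [-9.6  4.   5.1] 21.117591933035058
9.1333 [479.4 133.6  44.1] 0.8098517182250533 [-9.2  3.5  5.8] 21.2690702297995
```

View pics/z7.png

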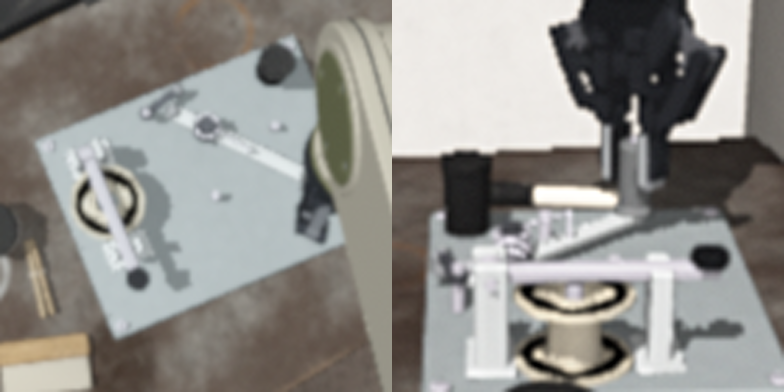

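The hold is steady at about 0.81 rad. The keeper is still level in the fork, and the canister, peg, brush and pen are where they were. Handing in.

```bash
python3 -c "
from bench import job
print(job.hand_in())"
```

```text
the job is handed in; nothing more can be done
None
```

The film winder is ready for threading, and I handed the job in at about 9.1 s with the gripper still holding the roller.

- **Keeper bar:** I pressed it down on its pad with the fingers shut. It came up hard at z = 72.8 mm (73 expected) with 24 N vertical force. Both views then showed it level in its fork, and it was still so in the last pictures.
- **Tensioner arm:** I then gripped the roller at 20 N and swung it away from the reel to about 0.81 rad. That is past the click at 0.56 and inside the 0.60–1.02 hold range. Four readings over 0.15 s stayed at 0.81, with a gap of about 21 mm on the 22 mm roller.
- **Angle check:** At an earlier stop the picture gave 0.71 to 0.76 rad and the tool position 0.74. The final 0.81 comes from the tool position only.
- **Pawl:** I didn't measure it or see the click itself. That the tooth has passed is inferred from the arm angle.
- **Side force:** At the end the wrist force was about 10 N sideways and 6 N vertical, a little more than the 7–8 N I'd expect from the spring. The grip is about 3 mm inside the roller's nominal arc.
- **Bystanders:** The canister, peg, brush and pen looked unmoved in the last pictures. The lens case was only partly in view, and what could be seen looked unmoved. I judged all of these by eye and did not measure them.

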